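# Open the child-resistant solvent bottle

### The arm

A 6-joint arm with a two-finger parallel gripper is mounted at the origin on a cart in front of the work surface, level with it; the furniture and walls round the work are solid. World frame = base frame: x ahead of the robot, y to its left, z up, the work surface at z = 0. Lengths are in m, angles in rad, forces in N, time in s.
With the tool pointing down it reaches from about 0.3 to 0.875 m from the base axis. Payload 6.4 kg.
Tool frame: the origin (TCP) lies between the finger pads; the fingertips stand ctrl.tip_extent ahead of it and the grasp point (between the pads) is the TCP (ctrl.tip_extent is the distance from the TCP to the fingertips, in m); z points along the fingers, y is the line along which they close (so a half turn about z gives the same grasp; the last joint's range is limited). The gripper opens to 85 mm and grips with 20 to 120 N. Pads are 22 mm wide; open, the fingers measure 114 mm over their backs; the gripper's body (76 mm by 85 mm) begins 54 mm behind the grasp point. The pads swing forward as they close: fully open they stand 13 mm farther back than shut.
Start: joints at [1.026, 0.181, 1.607, -0, 1.354, -0.206], TCP at [0.191, 0.542, 0.25] pointing down, gripper open.
Joint ranges: [-2.99, 2.99], [-0.89, 2.07], [0.3, 2.58], [-1.14, 4.28], [0, 2.63], [-3.12, 3.12]. Speed limits (rad/s): [2.57, 2.57, 3.01, 3.14, 3.14, 3.14].

### API

Orientations are given as a unit quaternion [w, x, y, z].
In Python, from bench import ctrl gives the robot as it stands.
- The arm moves only by the tool send_rows, never from a script. Its arguments are lists of equal length, an entry for each row: "dr": the turn, a rotation vector about the tool's x, y, z in units of 6 degrees (1.0 is 6 degrees), a list of three; "xyz": the shift along the tool's x, y, z in cm, a list of three; "jaw": the opening in per cent of the stroke, from 0 (shut) to 100 (fully open). In form: {"dr": [[wx, wy, wz], ...], "xyz": [[dx, dy, dz], ...], "jaw": [jaw, ...]}. A call has exactly 8 rows; each row is the pose to reach, as a shift and turn from the pose commanded when the call began, along the tool's axes at that moment; what a row does not reach only later rows make up. A row lasts 1/8 s, in which the tool goes at most 62.5 mm and 10.7 degrees, less where a joint would pass 70% of its speed; a pose out of reach is approached as far as the arm can. A call with a gripper value outside its range is refused whole. The fingers move at their own pace and stop on an object; the grip force is fixed at half the most. Time passes only in rows, so rows that repeat a pose let the fingers close, or fill a call up. It gives the time, the measured TCP pose, the force, the opening and the grip force at its end, in the units of the state.
- ctrl.get_obs(): the state, without advancing time (a new reading comes with each control period).
- ctrl.camera(name): name is "side" or "top"; returns the picture (420x560x3 uint8, red, green, blue); there is no depth.
- ctrl.calibration(name): a dict with "camera_matrix" (3x3 intrinsics, pixels), "world_from_camera" (4x4, takes a point from camera to world coordinates). Camera axes: x right, y up, looking along -z (the intrinsics and any distortion apply to the point x, -y, -z); pixel columns grow to the right and rows downward; lengths in m; the calibration is good to about 2 mm. A picture is of the moment at which its call begins. calibration takes no time and is no camera call.
- ctrl.hand_in(): hands the job in; it is judged then, once.
The state is a dict: "time_s": time; "q": joint angles; "dq": joint speeds; "joint_efforts": joint torques, N m; "eef_pos": TCP position; "eef_rot": TCP orientation; "wrist_force": force on the tool from outside, world axes, zero at the start; "torque": the same for the moment, N m; "opening": opening from 0.0 (shut) to 1.0 (fully open); "grasp_force": force on a finger pad.
Only numpy, scipy, OpenCV 4.12 (cv2) and the standard library are available. Lean on these libraries where they do the work, as an engineer would, in place of code of your own. Each camera call takes 0.05 s, during which the arm holds its last target. There are 200 camera calls.

### The job

Open the square amber bottle in the steel holder: its safety cap must be pressed down and turned anticlockwise at the same time. Feel your way and never load the bottle with more than about 30 N in any direction. Then lift the cap off and set it gently, standing flat and the same way up as it came off, inside the shallow white porcelain dish, and leave everything else standing where it is.

Things in the scene. Friction and masses are not known exactly. Their poses are not given: they have to be found in the camera images.
- bottle: Square amber bottle, 72x72 mm, in a steel holder (130x130 mm base plate screwed to the worktop); one fixed thing. Origin: centre of the holder's underside, z up. Body to 75 mm, shoulder to 85 mm, neck 32 mm across on the z axis.
- neck_rim (a point): Centre of the neck's rim, 112 mm above the bottle's origin. Three bayonet lips on the neck hold the cap's inner part. Once driven, it must turn about 27 degrees anticlockwise (seen from above) to come free, then meets a hard stop at about 40, where resistance rises and the cap can be lifted. Still locked, it rises no more than 2 mm. Progress is kept if the cap is let go.
- cap: White ribbed safety cap on that bottle, 51 mm across, 30 mm high, 60 g. Origin: on its axis, 1.5 mm above its skirt's lower edge and 28.5 mm below its flat top, 100 mm above the bottle's origin when closed; z up. An outer shell is held on a hidden inner part that grips the neck. Turned without pressing, the shell just slips round and nothing opens.
- cap_top (a point): Centre of the cap's flat top. Pressing: the shell is sprung (8 N at first, 1 N/mm, travel 5.5 mm, then hard) over a rubber liner that gives 2 mm more (7 to 9 N). Only above about 11 N its drive teeth can catch, within 40 degrees of turning (hidden phase; they may first ride tip on tip, then drop in). 15 to 20 N of press while turning is right.
- cap_grip (a point): Point on the cap's axis 10 mm below its top; a good height for the finger pads, gripping across the 51 mm width from above.
- dish: Shallow round white porcelain dish, open side up on the worktop: 136 mm across, 10 mm high, floor 4 mm thick, 122 mm clear inside. Origin: centre of its underside.
- plastic_beaker: low white open beaker, 79 mm across, 44 mm high; bystander. Origin: centre of its underside.
- reagent_bottle: amber stoppered bottle, 70 mm across, 141 mm high; bystander. Origin: centre of its underside.
- bottle_amber: round amber bottle with a small plain black screw cap, 54 mm across, 102 mm high; bystander. Origin: centre of its underside.
- oil_dropper: small dropper bottle, 34 mm across, 94 mm high; bystander. Origin: centre of its underside.
- porcelain_cup: white crucible cup, 45 mm across, 50 mm high; bystander. Origin: centre of its underside.
- vial_amber: open amber vial, 25 mm across, 34 mm high; bystander. Origin: centre of its underside.
- counting_plate: flat counting plate, 95x35x12 mm; bystander. Origin: centre of its underside.
Mind the look-alikes: they are no part of the job. What is shaped like the part that bears cap but blue is not meant.

How it is judged:
On the way:
1. the cap has come off: lifted at least 40 mm above its closed height (z of cap in the frame of bottle above 0.14 m), for 0.1 s.
At the end, for the whole second after the job is handed in: The cap stands at rest and released in the dish: its axis within 34 mm of the dish's centre, its skirt on the dish's floor (origin 3 to 10 mm above the dish's underside), the same way up and level within 0.1 rad; the dish lies level (horizontal distance between cap and dish below 0.034 m and z of cap in the frame of dish between 0.003 and 0.01 m and angle between each of cap, dish's own z axis and vertical below 0.1 rad and linear speed of cap below 0.02 m/s); the robot touches nothing.
It fails at once if the bottle is loaded with more than 80 N in all (all its contacts added up) (contact force between bottle and anything else above 80 N).
It fails at once if the cap hits or is pressed on the dish with more than 50 N (contact force between cap and dish above 50 N).
It fails at once if a bystander is moved by more than 25 mm (distance of any of plastic_beaker, reagent_bottle, bottle_amber, oil_dropper, porcelain_cup, vial_amber, counting_plate from where it was at the start of the episode above 0.025 m).
It also fails if it takes over 56 s, if anything falls off the work surface, if the arm or the gripper's body presses on something with over 40 N, if the wrist force passes 120 N, or if a joint passes its speed limit or range.

## Working session

There is one attempt and no reset: what is moved stays moved. The work goes in short steps, Python scripts to look and compute and a tool call to move; the robot and the scene stay as the last step left them, time stands still between calls to the robot, and variables do not carry over. Pictures are saved under pics/ and viewed, at most 10 in all, crops included, and the job is handed in when it is done.

Besides the shell and the picture viewer there is one more tool, called as name(argument=value, ...), one argument or row to a line, values as JSON. send_rows: Moves the arm, as the interface text tells. Its arguments: {"type":"object","properties":{"dr":{"type":"array","items":{"type":"array","items":{"type":"number"}}},"xyz":{"type":"array","items":{"type":"array","items":{"type":"number"}}},"jaw":{"type":"array","items":{"type":"number"}}},"required":["dr","xyz","jaw"]}

```bash
mkdir -p pics
python3 - <<'E'
from bench import ctrl
import cv2
for n in ("top","side"):
    im=ctrl.camera(n); cv2.imwrite(f"pics/{n}0.png",im[:,:,::-1])
    c=ctrl.calibration(n); print(n,c["camera_matrix"],c["world_from_camera"],[k for k in c])
    if "distortion" in c: print(c["distortion"])
print(ctrl.get_obs(),ctrl.tip_extent)
E
```

```text
top [[389.98019206   0.         277.68639842]
 [  0.         389.98019206 214.83696838]
 [  0.           0.           1.        ]] [[-1.19424066e-02  9.96245368e-01 -8.57469902e-02  5.28284720e-01]
 [-9.99926732e-01 -1.20679539e-02 -9.45940488e-04  5.73592321e-02]
 [-1.97717955e-03  8.57294109e-02  9.96316495e-01  1.16725632e+00]
 [ 0.00000000e+00  0.00000000e+00  0.00000000e+00  1.00000000e+00]] ['camera_matrix', 'world_from_camera']
side [[463.37069703   0.         279.20473883]
 [  0.         463.37069703 209.5765439 ]
 [  0.           0.           1.        ]] [[ 0.84908024  0.36598914 -0.38093923  0.13816492]
 [-0.52825144  0.59319545 -0.60751097 -0.67943962]
 [ 0.00362901  0.71705725  0.69700482  0.95091275]
 [ 0.          0.          0.          1.        ]] ['camera_matrix', 'world_from_camera']
{'time_s': 0.1, 'q': array([ 1.02569347e+00,  1.81451109e-01,  1.60788525e+00, -3.16557192e-05,
        1.35382585e+00, -2.06262787e-01]), 'dq': array([ 3.25319848e-05, -1.75817515e-03, -1.80858075e-03, -5.56037841e-04,
       -1.16335203e-03, -4.10454940e-04]), 'joint_efforts': array([ 1.41100107e-03, -4.45882916e+01, -3.52234447e+01, -2.52468080e-04,
        4.24101076e-03, -3.22883864e-05]), 'eef_pos': array([0.19085244, 0.54191015, 0.24949403]), 'eef_rot': array([-2.73563176e-04,  1.68607291e-01,  9.85682994e-01, -7.35711304e-04]), 'wrist_force': array([0.36975513, 0.3776777 , 0.1912762 ]), 'torque': array([ 0.02859979, -0.03705323, -0.01819224]), 'grasp_force': 0.0, 'opening': 1.002415171821205} 0.019
```

View pics/top0.png

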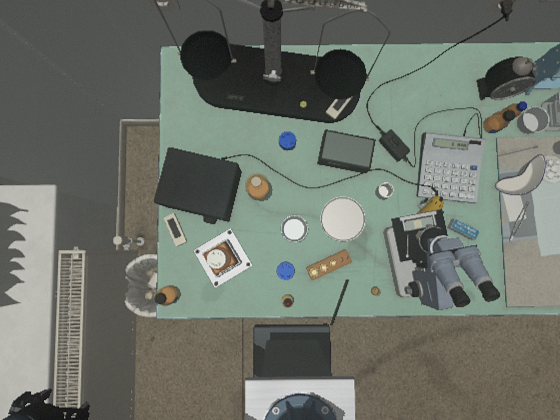

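View pics/side0.png

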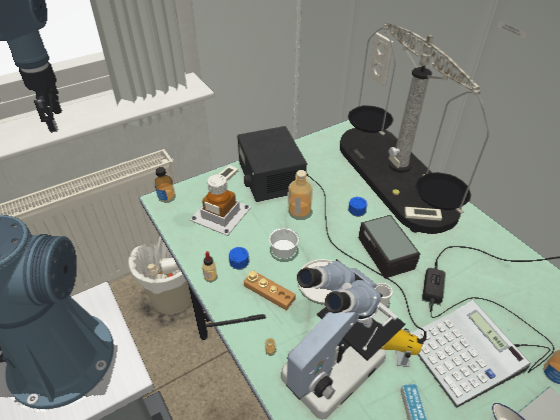

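Top view: the holder and capped bottle are at about (221,258), cap near (217,260), and the dish at (343,218). Side view: cap at about (217,184), holder corners near (195,212)–(247,210). I'll zoom in on both.

```bash
cat > h.py <<'E'
import numpy as np, cv2
from bench import ctrl
def proj(n,P):
    c=ctrl.calibration(n);T=np.linalg.inv(c["world_from_camera"]);P=np.atleast_2d(P)
    p=P@T[:3,:3].T+T[:3,3];p=p*[1,-1,-1]
    q=p@c["camera_matrix"].T;return q[:,:2]/q[:,2:]
def onz(n,px,z):
    c=ctrl.calibration(n);M=c["world_from_camera"]
    d=np.linalg.inv(c["camera_matrix"])@np.array([px[0],px[1],1.]);d=M[:3,:3]@(d*[1,-1,-1]);o=M[:3,3]
    return o+d*(z-o[2])/d[2]
E
python3 - <<'E'
from h import *
t=cv2.imread("pics/top0.png");s=cv2.imread("pics/side0.png")
a=cv2.resize(t[220:295,185:260],None,fx=7,fy=7,interpolation=cv2.INTER_CUBIC)[:525,:]
b=cv2.resize(s[160:240,185:260],(525,560),interpolation=cv2.INTER_CUBIC)[:525]
a=cv2.resize(a,(400,400));b=cv2.resize(s[165:240,180:255],(400,400),interpolation=cv2.INTER_CUBIC)
c=cv2.resize(t[190:250,310:375],(400,200)) if 0 else None
cv2.imwrite("pics/z0.png",np.hstack([a,b]))
g=cv2.cvtColor(t,cv2.COLOR_BGR2HSV);m=((g[...,1]<40)&(g[...,2]>150)).astype('uint8')
n,l,st,ce=cv2.connectedComponentsWithStats(m)
for i in range(1,n):
    if st[i,4]>60 and 190<ce[i][0]<400 and 180<ce[i][1]<300: print(st[i],ce[i],onz("top",ce[i],0.008))
print(onz("top",(217,260),.1285),onz("top",(221.5,258),.003),onz("side",(217,181),.1285))
E
```

```text
[  156   156   280   163 14331] [263.60519154 241.40499616] [0.5494635 0.1011723 0.008    ]
[363 255  27  24 118] [377.19491525 265.56779661] [ 0.47434854 -0.23318539  0.008     ]
[313 259  44  28 239] [335.78242678 273.61506276] [ 0.45228161 -0.11051914  0.008     ]
[269 286  16  19  86] [277.89534884 294.24418605] [0.39436474 0.06063817 0.008     ]
[0.49961045 0.22045849 0.1285    ] [0.50188899 0.22680818 0.003     ] [0.50265423 0.22069634 0.1285    ]
```

View pics/z0.png

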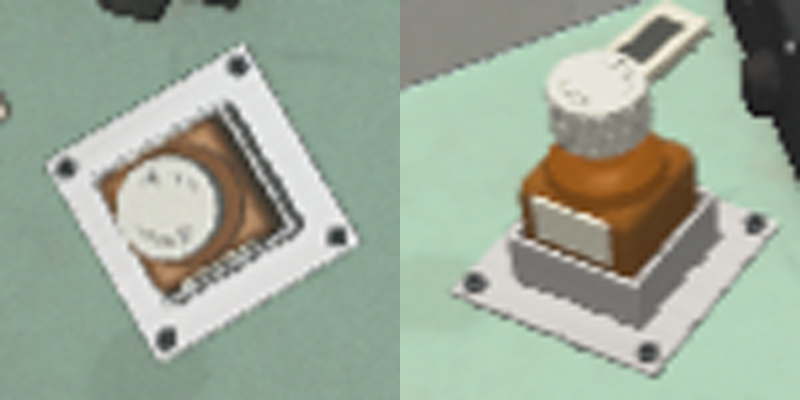

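Crop: screws at (66,168), (238,65), (338,236), (166,339) put the plate centre near top pixel (222.7,257.7). The cap-top disc is near top (216.4,258.9) and side (217.1,180.6).

Run:
```python
from h import *
t=cv2.imread("pics/top0.png")
print("plate",onz("top",(222.7,257.7),.004)); 
for p in [(66,168),(238,65),(338,236),(166,339)]: print(onz("top",(185+p[0]/5.333-.4,220+p[1]/5.333-.4),.005))
A=[("top",(216.2,258.8)),("side",(217,180.5))]
for n,p in A: print(n,onz(n,p,.1285))
# dish: saturation threshold near
g=cv2.cvtColor(t,cv2.COLOR_BGR2HSV)
m=np.zeros(t.shape[:2],np.uint8); cv2.circle(m,(343,218),29,1,-1)
print(g[218,310:375,1], g[218,310:375,0])
mm=((g[...,1]<35)&(m>0)).astype('uint8')
n,l,st,ce=cv2.connectedComponentsWithStats(mm);i=1+st[1:,4].argmax()
c=max(cv2.findContours((l==i).astype('uint8'),0,2)[0],key=len)
e=cv2.fitEllipse(cv2.convexHull(c));print(e,onz("top",e[0],.010))
# neighbours rough
for nm,p,z in [("beaker",(294,229),.044),("reagent",(259,187),.141),("amber",(170,295),.1),("cup",(385,190),.05),("box",(200,185),.1),("balpan",(206,55),.1)]: print(nm,onz("top",p,z).round(3))
```

```text
plate [0.50275423 0.22310225 0.004     ]
[0.52316259 0.2993481  0.005     ]
[0.57934961 0.20350837 0.005     ]
[0.48377788 0.14812204 0.005     ]
[0.42837377 0.2435082  0.005     ]
top [0.5027945  0.22258229 0.1285    ]
side [0.50358421 0.2225705  0.1285    ]
[37 35 36 36 35 37 37 36 34 41 11  9  8 14 12 12 13 13 13 11 13 15 12 13
 12 13 13 13 14 13 13 14 15 13 14 14 12 15 15 15 14 14 13 12 11 13 11 13
 14 13 15 14 13 12 14 16 34 40 41 40 37 43 39 42 45] [69 70 70 70 69 71 68 69 71 69 49 45 30 23 30 27 25 25 25 27 25 21 27 30
 27 25 25 25 22 27 25 25 25 25 25 22 24 23 25 28 22 25 30 21 27 27 30 21
 25 24 20 25 21 26 26 60 68 71 70 70 70 71 72 70 72]
((344.41412353515625, 220.35791015625), (45.198028564453125, 52.90537643432617), 134.744384765625) [ 0.60900152 -0.13976686  0.01      ]
beaker [0.583 0.012 0.044]
reagent [0.691 0.107 0.141]
amber [0.406 0.352 0.1  ]
cup [ 0.693 -0.253  0.05 ]
box [0.706 0.272 0.1  ]
balpan [1.08  0.257 0.1  ]
```

```bash
cat >> h.py <<'E'
from scipy.spatial.transform import Rotation as R
def go(p,yaw,o=None):
    """yaw = world angle of tool y, tool down"""
    o=o or ctrl.get_obs();w,x,y,z=o["eef_rot"];Rt=R.from_quat([x,y,z,w])
    ty=np.array([np.cos(yaw),np.sin(yaw),0]);tz=np.array([0,0,-1.]);tx=np.cross(ty,tz)
    D=R.from_matrix(np.c_[tx,ty,tz])
    print("xyz",(Rt.inv().apply(np.array(p)-o["eef_pos"])*100).round(2),"dr",(np.degrees((Rt.inv()*D).as_rotvec())/6).round(2))
def st():
    o=ctrl.get_obs();w,x,y,z=o["eef_rot"];v=R.from_quat([x,y,z,w]).apply([0,1,0])
    print("t",o["time_s"],"p",o["eef_pos"].round(4),"yaw",np.arctan2(v[1],v[0]).round(3),"F",o["wrist_force"].round(1),"M",o["torque"].round(2),"open",round(o["opening"],3),"gf",round(o["grasp_force"],1),"q6",o["q"][5].round(2))
    return o
E
python3 - <<'E'
from h import *
go([.503,.2227,.20],-.283,st())
t=cv2.imread("pics/top0.png");g=cv2.cvtColor(t,cv2.COLOR_BGR2HSV)
m=np.zeros(t.shape[:2],np.uint8); cv2.circle(m,(343,219),30,1,-1)
mm=((g[...,1]<25)&(g[...,2]>120)&(m>0)).astype('uint8')
n,l,s,ce=cv2.connectedComponentsWithStats(mm);i=1+s[1:,4].argmax()
c=max(cv2.findContours((l==i).astype('uint8'),0,2)[0],key=len)
e=cv2.fitEllipse(cv2.convexHull(c));print(s[i],e,onz("top",e[0],.010))
E
```

```text
t 0.1 p [0.1909 0.5419 0.2495] yaw 1.232 F [0.4 0.4 0.2] M [ 0.03 -0.04 -0.02] open 1.002 gf 0.0 q6 -0.21
xyz [-40.05 -19.72   4.97] dr [-1.000e-02  1.000e-02  1.447e+01]
[ 320  196   46   46 1651] ((342.8321533203125, 218.8357391357422), (45.16386413574219, 46.62112808227539), 129.12643432617188) [ 0.61359666 -0.13518346  0.01      ]
```

send_rows(
  dr=[
    [0,0,1.8],
    [0,0,3.6],
    [0,0,5.4],
    [0,0,7.2],
    [0,0,9],
    [0,0,10.8],
    [0,0,12.6],
    [0,0,14.4],
  ],
  xyz=[
    [-5,-2.5,0],
    [-10,-4.9,0],
    [-15,-7.4,0],
    [-20,-9.9,0],
    [-25,-12.3,0],
    [-30,-14.8,0],
    [-35,-17.2,0],
    [-40,-19.7,0],
  ],
  jaw=[100,100,100,100,100,100,100,100],
)

```text
time_s: 1.1
eef_pos: [0.5037, 0.2221, 0.25]
eef_rot: [-0.0, 0.797, 0.604, -0.0]
wrist_force: [1.8, 1.4, -0.6]
opening: 1.0
grasp_force: 0.0
```

```bash
python3 -c "
from h import *
go([.503,.2227,.16],-.283,st())"
```

```text
t 1.1 p [0.5037 0.2221 0.25  ] yaw -0.274 F [ 1.8  1.4 -0.6] M [ 0.07 -0.04 -0.04] open 1.0 gf 0.0 q6 0.47
xyz [ 0.04 -0.08  9.  ] dr [-0.    0.    0.08]
```

send_rows(
  dr=[
    [0,0,0],
    [0,0,0],
    [0,0,0],
    [0,0,0],
    [0,0,0],
    [0,0,0],
    [0,0,0],
    [0,0,0],
  ],
  xyz=[
    [0,0,3],
    [0,-0.05,6],
    [0,-0.05,8],
    [0,-0.05,9],
    [0,-0.05,9],
    [0,-0.05,9],
    [0,-0.05,9],
    [0,-0.05,9],
  ],
  jaw=[100,100,100,100,100,100,100,100],
)

```text
time_s: 2.1
eef_pos: [0.5027, 0.2238, 0.161]
eef_rot: [0.0, 0.795, 0.606, 0.001]
wrist_force: [-0.2, -0.7, -0.0]
opening: 1.004
grasp_force: 0.0
```

Run:
```python
from h import *
go([.503,.2227,.120],-.283,st())
a=ctrl.camera("side")[:,:,::-1];b=ctrl.camera("top")[:,:,::-1]
cv2.imwrite("pics/s1.png",np.hstack([cv2.resize(a[110:230,160:280],(400,400),interpolation=2),cv2.resize(b[215:305,175:265],(400,400),interpolation=2)]))
print(proj("side",[[.503,.2227,.1285]]),proj("top",[[.503,.2227,.1285]]))
```

```text
t 2.1 p [0.5027 0.2238 0.161 ] yaw -0.268 F [-0.2 -0.7 -0. ] M [ 0.06 -0.01 -0.05] open 1.004 gf 0.0 q6 0.47
xyz [-0.1   0.05  4.1 ] dr [ 0.01 -0.    0.14]
[[216.78536504 180.54705124]] [[216.15569168 258.72248627]]
```

View pics/s1.png

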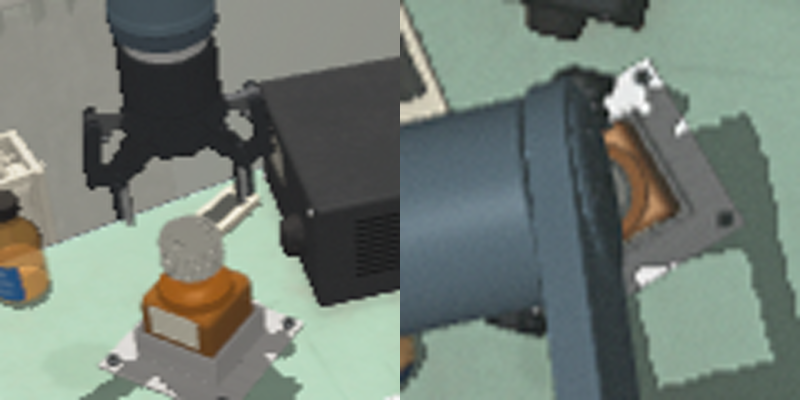

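Side crop: the cap, at (190,248), lies midway between the fingertips at (127,220) and (245,195), so it is centred. Descending to grip height.

send_rows(
  dr=[
    [0,0,0],
    [0,0,0],
    [0,0,0],
    [0,0,0],
    [0,0,0],
    [0,0,0],
    [0,0,0],
    [0,0,0],
  ],
  xyz=[
    [-0.05,0.1,0.8],
    [-0.05,0.1,1.6],
    [-0.05,0.1,2.4],
    [-0.05,0.1,3.2],
    [-0.05,0.1,3.8],
    [-0.05,0.1,3.8],
    [-0.05,0.1,3.8],
    [-0.05,0.1,3.8],
  ],
  jaw=[100,100,100,100,100,85,75,70],
)

```text
time_s: 3.2
eef_pos: [0.5035, 0.223, 0.1227]
eef_rot: [0.0, 0.795, 0.606, 0.0]
wrist_force: [-0.8, -0.1, -0.4]
opening: 0.698
grasp_force: 0.0
```

send_rows(
  dr=[
    [0,0,0],
    [0,0,0],
    [0,0,0],
    [0,0,0],
    [0,0,0],
    [0,0,0],
    [0,0,0],
    [0,0,0],
  ],
  xyz=[
    [0,0,0],
    [0,0,0],
    [0,0,0],
    [0,0,0],
    [0,0,0],
    [0,0,0],
    [0,0,0],
    [0,0,0],
  ],
  jaw=[68,66,64,63,62,61,60,60],
)

```text
time_s: 4.2
eef_pos: [0.5032, 0.223, 0.1224]
eef_rot: [-0.0, 0.795, 0.606, -0.0]
wrist_force: [-0.5, -0.5, 1.4]
opening: 0.598
grasp_force: 7.3
```

```bash
python3 -c "
from h import *
st()"
```

```text
t 4.2 p [0.5032 0.223  0.1224] yaw -0.268 F [-0.5 -0.5  1.4] M [ 0.    0.16 -0.01] open 0.598 gf 7.3 q6 0.47
```

send_rows(
  dr=[
    [0,0,0],
    [0,0,0],
    [0,0,0],
    [0,0,0],
    [0,0,0],
    [0,0,0],
    [0,0,0],
    [0,0,0],
  ],
  xyz=[
    [0,0,0],
    [0,0,0],
    [0,0,0],
    [0,0,0],
    [0,0,0.1],
    [0,0,0.2],
    [0,0,0.3],
    [0,0,0.4],
  ],
  jaw=[58,56,54,50,48,48,48,48],
)

```text
time_s: 5.2
eef_pos: [0.5033, 0.223, 0.1191]
eef_rot: [0.0, 0.795, 0.606, 0.0]
wrist_force: [-4.1, -1.0, 9.2]
opening: 0.58
grasp_force: 61.1
```

```bash
python3 -c "
from h import *
st()"
```

```text
t 5.2 p [0.5033 0.223  0.1191] yaw -0.268 F [-4.1 -1.   9.2] M [-0.13  0.71  0.07] open 0.58 gf 61.1 q6 0.47
```

send_rows(
  dr=[
    [0,0,0],
    [0,0,0],
    [0,0,0],
    [0,0,0],
    [0,0,0],
    [0,0,0],
    [0,0,0],
    [0,0,0],
  ],
  xyz=[
    [0,0,0.07],
    [0,0,0.14],
    [0,0,0.21],
    [0,0,0.28],
    [0,0,0.35],
    [0,0,0.4],
    [0,0,0.4],
    [0,0,0.4],
  ],
  jaw=[48,48,48,48,48,48,48,48],
)

```text
time_s: 6.2
eef_pos: [0.5034, 0.2231, 0.1171]
eef_rot: [0.0, 0.795, 0.606, 0.0]
wrist_force: [-11.1, -3.9, 23.6]
opening: 0.582
grasp_force: 62.7
```

```bash
python3 -c "
from h import *
st()"
```

```text
t 6.2 p [0.5034 0.2231 0.1171] yaw -0.268 F [-11.1  -3.9  23.6] M [-0.53  1.89 -0.09] open 0.582 gf 62.7 q6 0.47
```

send_rows(
  dr=[
    [0,0,0],
    [0,0,0],
    [0,0,0],
    [0,0,0],
    [0,0,0],
    [0,0,0],
    [0,0,0],
    [0,0,0],
  ],
  xyz=[
    [0,-0.02,-0.05],
    [0,-0.05,-0.1],
    [0,-0.05,-0.1],
    [0,-0.05,-0.1],
    [0,-0.05,-0.1],
    [0,-0.05,-0.1],
    [0,-0.05,-0.1],
    [0,-0.05,-0.1],
  ],
  jaw=[48,48,48,48,48,48,48,48],
)

```text
time_s: 7.2
eef_pos: [0.5033, 0.2231, 0.1174]
eef_rot: [0.0, 0.795, 0.606, 0.0]
wrist_force: [-7.1, -2.9, 16.9]
opening: 0.583
grasp_force: 61.8
```

```bash
python3 -c "
from h import *
st()"
```

```text
t 7.2 p [0.5033 0.2231 0.1174] yaw -0.268 F [-7.1 -2.9 16.9] M [-0.44  1.1  -0.07] open 0.583 gf 61.8 q6 0.47
```

send_rows(
  dr=[
    [0,0,-0.4],
    [0,0,-0.8],
    [0,0,-1.2],
    [0,0,-1.6],
    [0,0,-2],
    [0,0,-2.4],
    [0,0,-2.8],
    [0,0,-3.2],
  ],
  xyz=[
    [0,-0.03,0],
    [0,-0.03,0],
    [0,-0.03,0],
    [0,-0.03,0],
    [0,-0.03,0],
    [0,-0.03,0],
    [0,-0.03,0],
    [0,-0.03,0],
  ],
  jaw=[48,48,48,48,48,48,48,48],
)

```text
time_s: 8.2
eef_pos: [0.5035, 0.2232, 0.1172]
eef_rot: [0.001, 0.682, 0.731, 0.001]
wrist_force: [-4.1, -1.5, 11.4]
opening: 0.581
grasp_force: 61.6
```

```bash
python3 -c "
from h import *
st()"
```

```text
t 8.2 p [0.5035 0.2232 0.1172] yaw 0.069 F [-4.1 -1.5 11.4] M [-0.34  0.65 -0.03] open 0.581 gf 61.6 q6 0.13
```

send_rows(
  dr=[
    [0,0,0],
    [0,0,-0.4],
    [0,0,-0.8],
    [0,0,-1.2],
    [0,0,-1.6],
    [0,0,-2],
    [0,0,-2.4],
    [0,0,-2.8],
  ],
  xyz=[
    [0,0,0.08],
    [0,0,0.08],
    [0,0,0.08],
    [0,0,0.08],
    [0,0,0.08],
    [0,0,0.08],
    [0,0,0.08],
    [0,0,0.08],
  ],
  jaw=[48,48,48,48,48,48,48,48],
)

```text
time_s: 9.2
eef_pos: [0.5034, 0.2232, 0.1162]
eef_rot: [0.001, 0.568, 0.823, 0.001]
wrist_force: [-2.8, -2.4, 12.3]
opening: 0.579
grasp_force: 61.4
```

```bash
python3 -c "
from h import *
st()"
```

```text
t 9.2 p [0.5034 0.2232 0.1162] yaw 0.362 F [-2.8 -2.4 12.3] M [-0.37  0.59 -0.05] open 0.579 gf 61.4 q6 -0.16
```

send_rows(
  dr=[
    [0,0,0],
    [0,0,-0.4],
    [0,0,-0.8],
    [0,0,-1.2],
    [0,0,-1.6],
    [0,0,-2],
    [0,0,-2.4],
    [0,0,-2.8],
  ],
  xyz=[
    [0,0,0.08],
    [0,0,0.08],
    [0,0,0.08],
    [0,0,0.08],
    [0,0,0.08],
    [0,0,0.08],
    [0,0,0.08],
    [0,0,0.08],
  ],
  jaw=[48,48,48,48,48,48,48,48],
)

```text
time_s: 10.2
eef_pos: [0.5034, 0.2237, 0.1158]
eef_rot: [0.001, 0.442, 0.897, 0.001]
wrist_force: [-5.0, -0.0, 15.3]
opening: 0.584
grasp_force: 61.6
```

```bash
python3 -c "
from h import *
st()"
```

```text
t 10.2 p [0.5034 0.2237 0.1158] yaw 0.655 F [-5.  -0.  15.3] M [-0.02  0.84 -0.18] open 0.584 gf 61.6 q6 -0.45
```

send_rows(
  dr=[
    [0,0,-0.4],
    [0,0,-0.8],
    [0,0,-1.2],
    [0,0,-1.6],
    [0,0,-2],
    [0,0,-2.4],
    [0,0,-2.8],
    [0,0,-2.8],
  ],
  xyz=[
    [0,0,0.02],
    [0,0,0.02],
    [0,0,0.02],
    [0,0,0.02],
    [0,0,0.02],
    [0,0,0.02],
    [0,0,0.02],
    [0,0,0.02],
  ],
  jaw=[48,48,48,48,48,48,48,48],
)

```text
time_s: 11.2
eef_pos: [0.5039, 0.2237, 0.1158]
eef_rot: [0.001, 0.307, 0.952, 0.001]
wrist_force: [-3.6, 0.0, 15.2]
opening: 0.581
grasp_force: 61.6
```

```bash
python3 -c "
from h import *
st()"
```

```text
t 11.2 p [0.5039 0.2237 0.1158] yaw 0.947 F [-3.6  0.  15.2] M [-0.07  0.73 -0.14] open 0.581 gf 61.6 q6 -0.74
```

send_rows(
  dr=[
    [0,0,-0.3],
    [0,0,-0.6],
    [0,0,-0.9],
    [0,0,-1.2],
    [0,0,-1.5],
    [0,0,-1.8],
    [0,0,-2.1],
    [0,0,-2.1],
  ],
  xyz=[
    [0,0,0.02],
    [0,0,0.02],
    [0,0,0.02],
    [0,0,0.02],
    [0,0,0.02],
    [0,0,0.02],
    [0,0,0.02],
    [0,0,0.02],
  ],
  jaw=[48,48,48,48,48,48,48,48],
)

```text
time_s: 12.2
eef_pos: [0.5036, 0.2236, 0.1158]
eef_rot: [0.001, 0.201, 0.98, 0.001]
wrist_force: [-5.7, -0.2, 17.7]
opening: 0.581
grasp_force: 61.3
```

```bash
python3 -c "
from h import *
st()"
```

```text
t 12.2 p [0.5036 0.2236 0.1158] yaw 1.165 F [-5.7 -0.2 17.7] M [-0.21  0.99 -0.84] open 0.581 gf 61.3 q6 -0.96
```

Torque jumped to 0.84 N m: the hard stop. Easing the turn slightly and lifting with care.

send_rows(
  dr=[
    [0,0,0],
    [0,0,0.2],
    [0,0,0.2],
    [0,0,0.2],
    [0,0,0.2],
    [0,0,0.2],
    [0,0,0.2],
    [0,0,0.2],
  ],
  xyz=[
    [0,0,-0.15],
    [0,0,-0.3],
    [0,0,-0.45],
    [0,0,-0.6],
    [0,0,-0.75],
    [0,0,-0.9],
    [0,0,-1.0],
    [0,0,-1.0],
  ],
  jaw=[48,48,48,48,48,48,48,48],
)

```text
time_s: 13.2
eef_pos: [0.5024, 0.2231, 0.1232]
eef_rot: [-0.0, 0.211, 0.977, -0.0]
wrist_force: [-0.1, -0.0, 2.3]
opening: 0.581
grasp_force: 62.2
```

```bash
python3 -c "
from h import *
st()"
```

```text
t 13.2 p [0.5024 0.2231 0.1232] yaw 1.146 F [-0.1 -0.   2.3] M [-0.   -0.02  0.08] open 0.581 gf 62.2 q6 -0.94
```

send_rows(
  dr=[
    [0,0,0],
    [0,0,0],
    [0,0,0],
    [0,0,0],
    [0,0,0],
    [0,0,0],
    [0,0,0],
    [0,0,0],
  ],
  xyz=[
    [0,0,-0.1],
    [0,0,-0.2],
    [0,0,-0.3],
    [0,0,-0.4],
    [0,0,-0.4],
    [0,0,-0.4],
    [0,0,-0.4],
    [0,0,-0.4],
  ],
  jaw=[48,48,48,48,48,48,48,48],
)

```text
time_s: 14.2
eef_pos: [0.5025, 0.2232, 0.1273]
eef_rot: [-0.0, 0.211, 0.977, -0.0]
wrist_force: [-0.7, 0.1, -0.1]
opening: 0.582
grasp_force: 62.0
```

```bash
python3 -c "
from h import *
st()"
```

```text
t 14.2 p [0.5025 0.2232 0.1273] yaw 1.146 F [-0.7  0.1 -0.1] M [-0.03 -0.01 -0.02] open 0.582 gf 62.0 q6 -0.94
```

Free: no pull at 5 mm up. Lifting well clear.

send_rows(
  dr=[
    [0,0,0],
    [0,0,0],
    [0,0,0],
    [0,0,0],
    [0,0,0],
    [0,0,0],
    [0,0,0],
    [0,0,0],
  ],
  xyz=[
    [0,0,-0.5],
    [0,0,-1],
    [0,0,-2],
    [0,0,-4],
    [0,0,-6],
    [0,0,-8],
    [0,0,-10],
    [0,0,-10],
  ],
  jaw=[48,48,48,48,48,48,48,48],
)

```text
time_s: 15.2
eef_pos: [0.5037, 0.2235, 0.2297]
eef_rot: [0.002, 0.211, 0.978, 0.001]
wrist_force: [-0.4, 0.5, -0.4]
opening: 0.579
grasp_force: 62.0
```

Run:
```python
from h import *
o=st();go([.6135,-.135,.227],.9,o)
a=ctrl.camera("side")[:,:,::-1]
cv2.imwrite("pics/s2.png",cv2.resize(a[60:260,140:340],(560,560),interpolation=2))
```

```text
t 15.2 p [0.5037 0.2235 0.2297] yaw 1.146 F [-0.4  0.5 -0.4] M [ 0.02 -0.02 -0.  ] open 0.579 gf 62.0 q6 -0.94
xyz [-24.78 -28.13   0.29] dr [0.03 0.03 2.35]
```

View pics/s2.png

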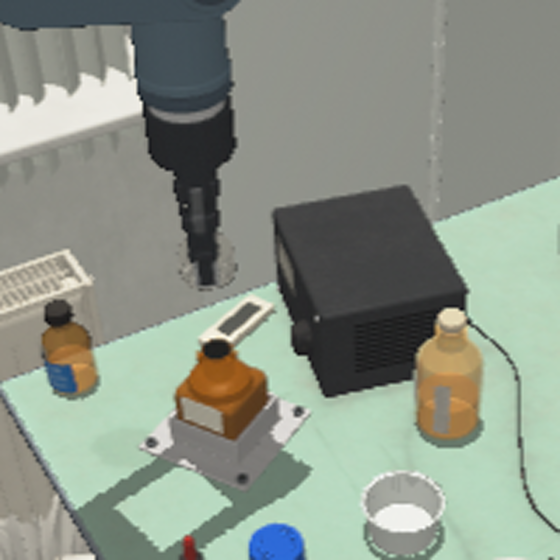

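The cap is in the gripper at crop (207,262), and the neck stands open with its black rim at (216,348). I'll check the microscope's clearance near the dish before moving.

Run:
```python
from h import *
t=cv2.imread("pics/top0.png");s=cv2.imread("pics/side0.png")
a=cv2.resize(t[190:320,310:440][:, :],(400,400),interpolation=2);b=cv2.resize(s[250:410,270:430],(400,400),interpolation=2)
cv2.imwrite("pics/z1.png",np.hstack([a,b]))
d=[.6135,-.135]
for z in (.01,.1,.2,.3): print(z,proj("top",[d+[z]])[0].round(),proj("side",[d+[z]])[0].round())
```

```text
0.01 [343. 219.] [324. 280.]
0.1 [348. 216.] [327. 257.]
0.2 [355. 213.] [330. 228.]
0.3 [364. 209.] [334. 195.]
```

View pics/z1.png

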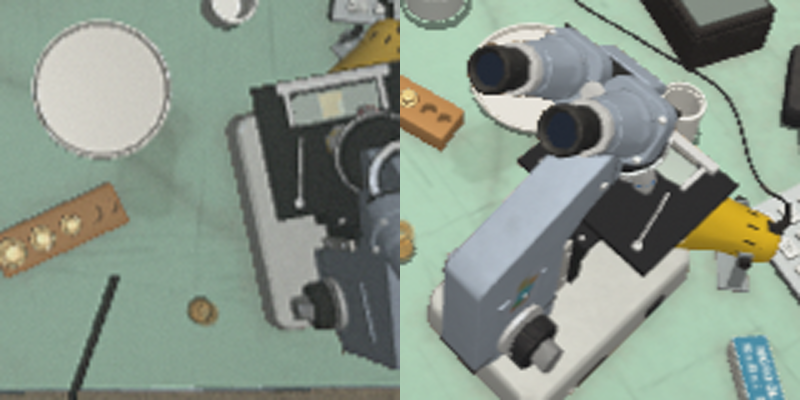

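The stage edge at top (392,219) is about 11 cm from the dish centre, so it is clear. Moving to above the dish.

send_rows(
  dr=[
    [0,0,0.2],
    [0,0,0.5],
    [0,0,0.8],
    [0,0,1.2],
    [0,0,1.6],
    [0,0,2],
    [0,0,2.2],
    [0,0,2.3],
  ],
  xyz=[
    [-1.8,-2,0],
    [-5.3,-6,0],
    [-9.3,-10.5,0],
    [-13.3,-15,0],
    [-17.2,-19.5,0],
    [-21,-23.8,0],
    [-23.7,-26.9,0],
    [-24.8,-28.1,0],
  ],
  jaw=[48,48,48,48,48,48,48,48],
)

```text
time_s: 16.25
eef_pos: [0.6122, -0.1374, 0.2258]
eef_rot: [-0.001, 0.328, 0.945, -0.0]
wrist_force: [-0.6, 1.1, -0.5]
opening: 0.579
grasp_force: 62.1
```

send_rows(
  dr=[
    [0,0,0],
    [0,0,0],
    [0,0,0],
    [0,0,0],
    [0,0,0],
    [0,0,0],
    [0,0,0],
    [0,0,0],
  ],
  xyz=[
    [0,0,2],
    [0,0,5],
    [0,0,8],
    [0,0,11],
    [0,0,13],
    [0,0,14],
    [0,0,14],
    [0,0,14],
  ],
  jaw=[48,48,48,48,48,48,48,48],
)

```text
time_s: 17.25
eef_pos: [0.6134, -0.1353, 0.0885]
eef_rot: [0.001, 0.327, 0.945, -0.0]
wrist_force: [0.1, -1.3, 0.7]
opening: 0.58
grasp_force: 62.1
```

Run:
```python
from h import *
o=st();go([.6135,-.135,.04],.9,o)
a=ctrl.camera("side")[:,:,::-1];b=ctrl.camera("top")[:,:,::-1]
cv2.imwrite("pics/s3.png",np.hstack([cv2.resize(a[190:310,260:380],(400,400),interpolation=2),cv2.resize(b[170:270,300:400],(400,400),interpolation=2)]))
```

```text
t 17.25 p [ 0.6134 -0.1353  0.0885] yaw 0.905 F [ 0.1 -1.3  0.7] M [-0.03  0.01 -0.04] open 0.58 gf 62.1 q6 -1.31
xyz [0.02 0.03 4.85] dr [0.01 0.02 0.05]
```

View pics/s3.png

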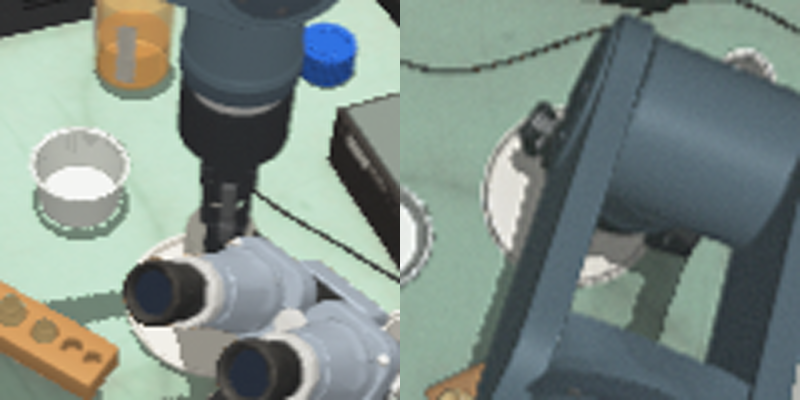

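Side and top crops: the gripper with the cap stands over the dish, whose centre is near the wrist axis, and the neighbours are clear. Lowering.

send_rows(
  dr=[
    [0,0,0],
    [0,0,0],
    [0,0,0],
    [0,0,0],
    [0,0,0],
    [0,0,0],
    [0,0,0],
    [0,0,0],
  ],
  xyz=[
    [0,0,1],
    [0,0,2],
    [0,0,3],
    [0,0,4],
    [0,0,4.7],
    [0,0,5.2],
    [0,0,5.4],
    [0,0,5.4],
  ],
  jaw=[48,48,48,48,48,48,48,48],
)

```text
time_s: 18.35
eef_pos: [0.6126, -0.1351, 0.0334]
eef_rot: [0.0, 0.327, 0.945, -0.0]
wrist_force: [0.2, -0.6, -0.7]
opening: 0.58
grasp_force: 62.1
```

send_rows(
  dr=[
    [0,0,0],
    [0,0,0],
    [0,0,0],
    [0,0,0],
    [0,0,0],
    [0,0,0],
    [0,0,0],
    [0,0,0],
  ],
  xyz=[
    [0,0,0.05],
    [0,0,0.1],
    [0,0,0.15],
    [0,0,0.2],
    [0,0,0.25],
    [0,0,0.3],
    [0,0,0.35],
    [0,0,0.4],
  ],
  jaw=[48,48,48,48,48,48,48,48],
)

```text
time_s: 19.35
eef_pos: [0.6125, -0.1351, 0.0292]
eef_rot: [-0.0, 0.327, 0.945, 0.0]
wrist_force: [0.8, 0.3, -0.8]
opening: 0.581
grasp_force: 62.1
```

```bash
python3 -c "
from h import *
st()"
```

```text
t 19.35 p [ 0.6125 -0.1351  0.0292] yaw 0.905 F [ 0.8  0.3 -0.8] M [-0.05 -0.05  0.05] open 0.581 gf 62.1 q6 -1.31
```

send_rows(
  dr=[
    [0,0,0],
    [0,0,0],
    [0,0,0],
    [0,0,0],
    [0,0,0],
    [0,0,0],
    [0,0,0],
    [0,0,0],
  ],
  xyz=[
    [0,0,0.02],
    [0,0,0.04],
    [0,0,0.06],
    [0,0,0.08],
    [0,0,0.1],
    [0,0,0.12],
    [0,0,0.12],
    [0,0,0.12],
  ],
  jaw=[48,48,48,48,48,48,48,48],
)

```text
time_s: 20.35
eef_pos: [0.6125, -0.1351, 0.0283]
eef_rot: [-0.0, 0.327, 0.945, -0.0]
wrist_force: [-1.7, 0.8, 2.6]
opening: 0.58
grasp_force: 62.4
```

```bash
python3 -c "
from h import *
st()"
```

```text
t 20.35 p [ 0.6125 -0.1351  0.0283] yaw 0.905 F [-1.7  0.8  2.6] M [0.07 0.23 0.03] open 0.58 gf 62.4 q6 -1.31
```

Touchdown at 2.6 N. Opening gently, then withdrawing.

send_rows(
  dr=[
    [0,0,0],
    [0,0,0],
    [0,0,0],
    [0,0,0],
    [0,0,0],
    [0,0,0],
    [0,0,0],
    [0,0,0],
  ],
  xyz=[
    [0,0,0],
    [0,0,0],
    [0,0,0],
    [0,0,0],
    [0,0,0],
    [0,0,0],
    [0,0,0],
    [0,0,0],
  ],
  jaw=[56,58,59,60,62,65,70,74],
)

```text
time_s: 21.35
eef_pos: [0.6125, -0.1351, 0.0281]
eef_rot: [0.0, 0.327, 0.945, -0.0]
wrist_force: [-1.0, -0.6, 0.1]
opening: 0.739
grasp_force: 0.0
```

send_rows(
  dr=[
    [0,0,0],
    [0,0,0],
    [0,0,0],
    [0,0,0],
    [0,0,0],
    [0,0,0],
    [0,0,0],
    [0,0,0],
  ],
  xyz=[
    [0,0,0],
    [0,0,-0.5],
    [0,0,-1],
    [0,0,-2],
    [0,0,-3],
    [0,0,-4],
    [0,0,-6],
    [0,0,-8],
  ],
  jaw=[76,76,76,76,76,76,76,76],
)

```text
time_s: 22.35
eef_pos: [0.6127, -0.1352, 0.1098]
eef_rot: [0.0, 0.327, 0.945, -0.0]
wrist_force: [0.4, -1.1, -0.2]
opening: 0.758
grasp_force: 0.0
```

send_rows(
  dr=[
    [0,0,0],
    [0,0,0],
    [0,0,0],
    [0,0,0],
    [0,0,0],
    [0,0,0],
    [0,0,0],
    [0,0,0],
  ],
  xyz=[
    [0,0,-3],
    [0,0,-6],
    [0,0,-9],
    [0,0,-12],
    [0,0,-14],
    [0,0,-14],
    [0,0,-14],
    [0,0,-14],
  ],
  jaw=[76,76,76,76,76,76,76,76],
)

```text
time_s: 23.35
eef_pos: [0.6118, -0.1348, 0.2463]
eef_rot: [-0.001, 0.327, 0.945, 0.0]
wrist_force: [0.8, 0.0, 0.7]
opening: 0.759
grasp_force: 0.0
```

Run:
```python
from h import *
st()
a=ctrl.camera("side")[:,:,::-1];b=ctrl.camera("top")[:,:,::-1]
cv2.imwrite("pics/s4.png",np.hstack([cv2.resize(a[190:310,260:380],(400,400),interpolation=2),cv2.resize(b[170:270,300:400],(400,400),interpolation=2)]))
```

```text
t 23.35 p [ 0.6118 -0.1348  0.2463] yaw 0.905 F [0.8 0.  0.7] M [-0.01 -0.04  0.04] open 0.759 gf 0.0 q6 -1.31
```

View pics/s4.png

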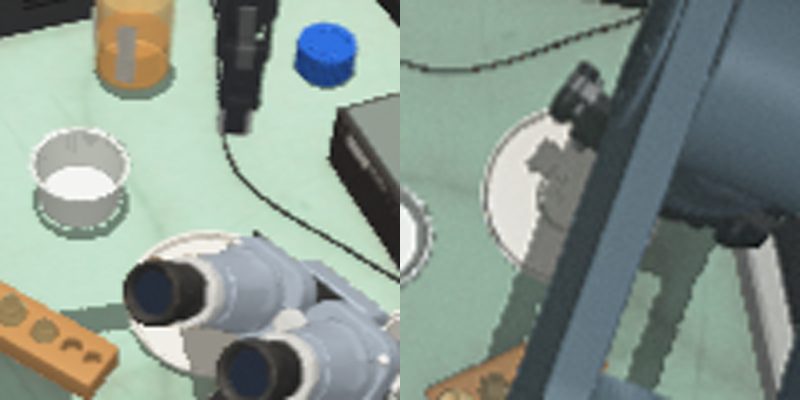

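The arm still hides the cap from above, so I'll move it aside and look.

send_rows(
  dr=[
    [0,0,0],
    [0,0,0],
    [0,0,0],
    [0,0,0],
    [0,0,0],
    [0,0,0],
    [0,0,0],
    [0,0,0],
  ],
  xyz=[
    [2,2.5,0],
    [4,5,0],
    [6,7.5,0],
    [8,10,0],
    [10,12.5,0],
    [12,15,0],
    [13,16.5,0],
    [13,16.5,0],
  ],
  jaw=[76,76,76,76,76,76,76,76],
)

```text
time_s: 24.45
eef_pos: [0.6122, 0.0758, 0.2477]
eef_rot: [-0.0, 0.326, 0.945, -0.0]
wrist_force: [0.6, 0.3, 0.2]
opening: 0.756
grasp_force: 0.0
```

Run:
```python
from h import *
st()
b=ctrl.camera("top")[:,:,::-1]
cv2.imwrite("pics/s5.png",np.hstack([cv2.resize(b[170:270,300:400],(400,400),interpolation=2),cv2.resize(b[120:320,150:410],(390,300))[:300,:].copy() if 0 else cv2.resize(b[120:320,210:410],(400,400))]))
print(proj("top",[[.6135,-.135,.034],[.6135,-.135,.01]]))
```

```text
t 24.45 p [0.6122 0.0758 0.2477] yaw 0.907 F [0.6 0.3 0.2] M [-0.01  0.03 -0.01] open 0.756 gf 0.0 q6 -0.98
[[344.12476145 218.24753603]
 [342.77132923 218.8688815 ]]
```

View pics/s5.png

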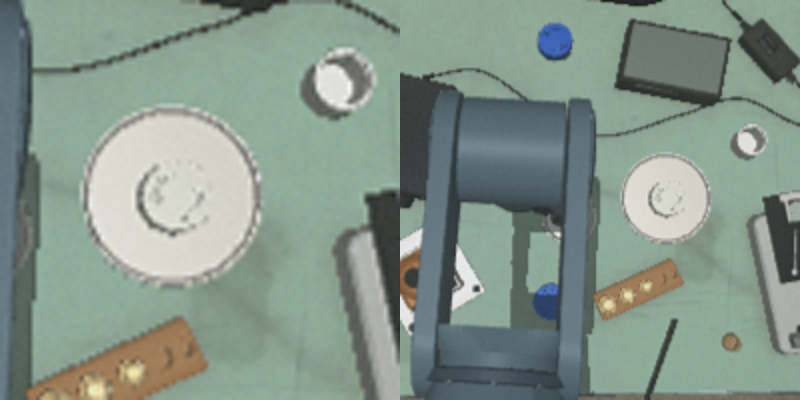

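The cap stands flat, top up, near the dish centre: crop (175,195) against the dish at (172,195). The bystanders in view are where they were.

```bash
python3 -c "
from bench import ctrl
print(ctrl.hand_in())"
```

```text
the job is handed in; nothing more can be done
None
```

The safety cap is off and stands flat, right way up and released near the centre of the porcelain dish; I saw no bystander moved in the last view, wrist force peaked at about 26 N during the press, and I handed the job in at about 24.5 s (no verdict was returned).

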